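# Open the corked biscuit crock and share out the shortbread

### The arm

A 6-joint arm with a two-finger parallel gripper is mounted at the origin on the work surface. World frame = base frame: x ahead of the robot, y to its left, z up, the work surface at z = 0. Lengths are in mm, angles in rad, forces in N, time in s.
With the tool pointing down it reaches from about 275 to 975 mm from the base axis. Payload 8.4 kg.
Tool frame: the origin (TCP) lies between the finger pads; the fingertips stand robot.tcp_to_tips ahead of it and the grasp point (between the pads) lies 5 mm behind it (robot.tcp_to_tips is the distance from the TCP to the fingertips, in mm); z points along the fingers, y is the line along which they close (so a half turn about z gives the same grasp; the last joint's range is limited). The gripper opens to 92 mm and grips with 3 to 60 N. Pads are 20 mm wide; open, the fingers measure 128 mm over their backs; the gripper's body (75 mm by 189 mm) begins 69 mm behind the grasp point.
Start: joints at [1.326, 0.353, 1.633, -0, 1.155, -0.002], TCP at [150.262, 606.671, 228.583] pointing down, gripper open.
Joint ranges: [-2.63, 2.63], [-0.92, 2.1], [0.06, 2.66], [-1.3, 4.44], [0, 2.69], [-3.02, 3.02]. Speed limits (rad/s): [2.22, 2.22, 2.79, 3.14, 3.14, 3.14].

### API

Orientations are given as a unit quaternion [w, x, y, z].
In Python, from bench import robot gives the robot as it stands. Calls block until the motion is done:
- robot.movep(position, orientation): joint-space move of the TCP to a pose.
- robot.servo_line(position, velocity=150, frame=None, max_force=None): straight line of the TCP; frame=None keeps the orientation; velocity is the mean speed in mm/s. With max_force (N) it stops when the force on the tool has changed by that much, and returns True; else False.
- robot.move_joints(angles): joint-space move.
- robot.set_gripper(opening, newtons=None): finger opening in mm; newtons is the grip in N (None keeps the last); returns when the fingers have stopped.
- robot.hold(seconds).
- robot.ik(position, orientation): joint angles nearest the present ones, or None.
- robot.camera(name): name is "side" or "top" or "wrist"; returns (picture, depth): 400x640x3 uint8, red, green, blue; 400x640 float32, mm along the optical axis (not along the pixel's ray), 0 where there is no reading.
- robot.get_calibration(name): a dict with "fx", "fy", "cx", "cy" (pixels), "view" (4x4, takes a point from world to camera coordinates). Camera axes: x right, y down, z forward; pixel columns grow to the right and rows downward; lengths in mm; the calibration is good to about 2 mm. A picture is of the moment at which its call begins: read the wrist's pose just before it. get_calibration takes no time and is no camera call; for the wrist camera it gives the pose at the moment of the call.
A pose or a line that the arm cannot do raises robot.MotionError and nothing moves.
- robot.job_done(): hands the job in; it is judged then, once.
Trained networks look in the newest picture that a camera, given by its name, has taken for a name from the list of things; names that differ only in an ending like _2 or _b are one class to them, and where a whole thing is asked for, a point or a joint stands for the part that bears it (a point fixed in the world has none). Each returns a list of dicts, best first, with "conf" (0 to 1); they miss things now and then, are a little off and sometimes report something else, mostly with a low value. They report only what shows in the picture. A call takes as long as a camera call. They do not tell look-alikes from the thing itself.
- robot.boxes_of(camera, name): "xyz" ([x, y, z] in mm, in world coordinates, good to about 4 mm: the middle of the surface that is visible of it).
- robot.trace(camera, name): "region" (400x640 bool, what is visible of it).
- robot.landmark_of(camera, name): "xyz" ([x, y, z] in mm, in world coordinates, good to about 4 mm: a listed point, or the origin of a listed thing).
Readings, each from a call of its own:
- robot.read_t(): time.
- robot.read_q(): joint angles.
- robot.read_dq(): joint speeds.
- robot.read_tau(): joint torques, N m.
- robot.read_tool_pos(): TCP position.
- robot.read_eef_rot(): TCP orientation.
- robot.read_contact_force(): force on the tool from outside, world axes, zero at the start.
- robot.read_moment(): the same for the moment, N m.
- robot.read_opening(): finger opening in mm.
- robot.read_finger_force(): force on a finger pad.
Only numpy, scipy, OpenCV 4.12 (cv2) and the standard library are available. Lean on these libraries where they do the work, as an engineer would, in place of code of your own. Each camera call takes 0.05 s, during which the arm holds its last target. There are 200 camera calls.

### The job

The cork in the biscuit crock is stuck tight: take it by its knob and rock it from side to side while easing it up, so that the crock stays standing where it is on the worktop, then stand the stopper upright on the round wooden board. Deal the four biscuits from the crock onto the two plates in turn, one at a time, laying each down flat without dropping it (the first goes to either plate, the next to the other, and so on), until each plate holds two. Leave the other things alone.

Things in the scene. Friction and masses are not known exactly. Their poses are not given: they have to be found in the camera images.
- crock: Round low cream stoneware crock, loose, about 1.05 kg. Origin: centre of its underside, z up. 178 mm across the belly, foot 166, neck 152; 60 mm high. Inner floor 18 mm above the underside. Inside, four biscuits lie flat in two stacks of two, hidden till it is opened: stack centres 24 mm either side of the axis along the crock's x, long sides along its y.
- crock_mouth (a point): Centre of the crock's mouth, level with the rim, 60 mm above its underside. The bore is straight, about 130 mm across and 42 mm deep, the wall 9 mm thick at the rim. Beside the biscuits there are 26 mm free between the stacks and 30 mm to the wall: go in with the fingers opened only about 10 mm wider than a biscuit.
- stopper: Tapered cork, 130 g, 31 mm thick, 126 mm across below, 133 above, with a wooden knob. Origin: centre of its underside, z up. At the start 14 mm of it sit in the mouth (underside 46 mm above the crock's). Friction all round, 5 mm below the rim, holds it with 13 to 17 N, more than crock and biscuits weigh: a straight pull lifts the crock. The grip fades as it rises, gone after 9 mm.
- stopper_knob (a point): Where to grip: on the axis of the round upright knob (38 mm across), 57 mm above the cork's underside, 26 above its top; straight flank 13 mm up and down from here. To walk the cork out, swing it 5 degrees either side about a point 5 mm below the mouth's centre, rising 2 to 3 mm a swing (up to 0.6 N m: grip hard). Beyond 6 degrees its edge meets the biscuits inside.
- board: Round wooden board, 170 mm across and 16 mm thick, lying fixed on the worktop; the stopper is put here. Origin: centre of its underside.
- biscuit0: Shortbread finger, pale golden brown, a solid bar 22 mm wide (its x), 88 mm long (its y) and 11 mm thick (its z), two rows of small prick holes, 25 g. Origin at its centre. One of four alike; each may go to either plate.
- biscuit1: Shortbread finger, pale golden brown, a solid bar 22 mm wide (its x), 88 mm long (its y) and 11 mm thick (its z), two rows of small prick holes, 25 g. Origin at its centre. One of four alike; each may go to either plate.
- biscuit2: Shortbread finger, pale golden brown, a solid bar 22 mm wide (its x), 88 mm long (its y) and 11 mm thick (its z), two rows of small prick holes, 25 g. Origin at its centre. One of four alike; each may go to either plate.
- biscuit3: Shortbread finger, pale golden brown, a solid bar 22 mm wide (its x), 88 mm long (its y) and 11 mm thick (its z), two rows of small prick holes, 25 g. Origin at its centre. One of four alike; each may go to either plate.
- plate_a: White side plate, 180 mm across, loose, 0.42 kg. Origin: centre of its underside. Flat well 124 mm across whose floor is 6 mm above the underside; the rim rises to 16 mm. Two biscuits fit side by side, each 24 mm from the centre.
- plate_b: The other side plate, the same as plate_a.
- mug: Bystander: blue stoneware mug, 82 mm across, 92 mm high, loose. Origin: centre of its underside. Leave alone.
- mill: Bystander: dark wooden pepper mill, 56 mm across, 142 mm high, loose. Origin: centre of its underside. Leave alone.
- jam: Bystander: jam jar with a steel lid, 68 mm across, 90 mm high, loose. Origin: centre of its underside. Leave alone.
- sugar: Bystander: small white sugar bowl, 84 mm across, 50 mm high, loose. Origin: centre of its underside. Leave alone.
- spoon: Bystander: steel spoon lying on the worktop, 170 mm long, 52 mm across the bowl, 20 mm high, loose. Origin: middle of its length, at the worktop; x towards the bowl. Leave alone.
Not all that is in view belongs to the job. Leave any pink or yellow look-alike of the board alone.

How it is judged (in metres and radians):
On the way, in this order (a step that is already met when the one before it is completed fails the run):
1. the seated stopper is leaned over to a side, at least 1.7 degrees (angle between the z axis of stopper and the z axis of crock, either way round above 0.03 rad and z of stopper in the frame of crock below 0.056 m), for 0.04 s.
2. still in the neck, it comes back through upright (angle between the z axis of stopper and the z axis of crock, either way round below 0.02 rad and z of stopper in the frame of crock below 0.056 m).
3. still in the neck, it is leaned over again, at least 1.7 degrees (all of step 1), for 0.04 s.
4. the stopper stands upright on the round board (horizontal distance between stopper and board below 0.045 m and z of stopper in the frame of board between 0.012 and 0.021 m and angle between stopper's own z axis and vertical below 0.1 rad and linear speed of stopper below 0.05 m/s), for 0.2 s.
5. one biscuit is down on a plate ((((horizontal distance between biscuit0 and plate_a below 0.055 m and height (world z) of biscuit0 below 0.03 m) or (horizontal distance between biscuit0 and plate_b below 0.055 m and height (world z) of biscuit0 below 0.03 m)) or ((horizontal distance between biscuit1 and plate_a below 0.055 m and height (world z) of biscuit1 below 0.03 m) or (horizontal distance between biscuit1 and plate_b below 0.055 m and height (world z) of biscuit1 below 0.03 m)) or ((horizontal distance between biscuit2 and plate_a below 0.055 m and height (world z) of biscuit2 below 0.03 m) or (horizontal distance between biscuit2 and plate_b below 0.055 m and height (world z) of biscuit2 below 0.03 m)) or ((horizontal distance between biscuit3 and plate_a below 0.055 m and height (world z) of biscuit3 below 0.03 m) or (horizontal distance between biscuit3 and plate_b below 0.055 m and height (world z) of biscuit3 below 0.03 m)))), for 0.2 s.
6. each plate has a biscuit (((horizontal distance between biscuit0 and plate_a below 0.055 m and height (world z) of biscuit0 below 0.03 m) or (horizontal distance between biscuit1 and plate_a below 0.055 m and height (world z) of biscuit1 below 0.03 m) or (horizontal distance between biscuit2 and plate_a below 0.055 m and height (world z) of biscuit2 below 0.03 m) or (horizontal distance between biscuit3 and plate_a below 0.055 m and height (world z) of biscuit3 below 0.03 m)) and ((horizontal distance between biscuit0 and plate_b below 0.055 m and height (world z) of biscuit0 below 0.03 m) or (horizontal distance between biscuit1 and plate_b below 0.055 m and height (world z) of biscuit1 below 0.03 m) or (horizontal distance between biscuit2 and plate_b below 0.055 m and height (world z) of biscuit2 below 0.03 m) or (horizontal distance between biscuit3 and plate_b below 0.055 m and height (world z) of biscuit3 below 0.03 m))), for 0.2 s.
7. three biscuits are on the plates (((((horizontal distance between biscuit1 and plate_a below 0.055 m and height (world z) of biscuit1 below 0.03 m) or (horizontal distance between biscuit1 and plate_b below 0.055 m and height (world z) of biscuit1 below 0.03 m)) and ((horizontal distance between biscuit2 and plate_a below 0.055 m and height (world z) of biscuit2 below 0.03 m) or (horizontal distance between biscuit2 and plate_b below 0.055 m and height (world z) of biscuit2 below 0.03 m)) and ((horizontal distance between biscuit3 and plate_a below 0.055 m and height (world z) of biscuit3 below 0.03 m) or (horizontal distance between biscuit3 and plate_b below 0.055 m and height (world z) of biscuit3 below 0.03 m))) or (((horizontal distance between biscuit0 and plate_a below 0.055 m and height (world z) of biscuit0 below 0.03 m) or (horizontal distance between biscuit0 and plate_b below 0.055 m and height (world z) of biscuit0 below 0.03 m)) and ((horizontal distance between biscuit2 and plate_a below 0.055 m and height (world z) of biscuit2 below 0.03 m) or (horizontal distance between biscuit2 and plate_b below 0.055 m and height (world z) of biscuit2 below 0.03 m)) and ((horizontal distance between biscuit3 and plate_a below 0.055 m and height (world z) of biscuit3 below 0.03 m) or (horizontal distance between biscuit3 and plate_b below 0.055 m and height (world z) of biscuit3 below 0.03 m))) or (((horizontal distance between biscuit0 and plate_a below 0.055 m and height (world z) of biscuit0 below 0.03 m) or (horizontal distance between biscuit0 and plate_b below 0.055 m and height (world z) of biscuit0 below 0.03 m)) and ((horizontal distance between biscuit1 and plate_a below 0.055 m and height (world z) of biscuit1 below 0.03 m) or (horizontal distance between biscuit1 and plate_b below 0.055 m and height (world z) of biscuit1 below 0.03 m)) and ((horizontal distance between biscuit3 and plate_a below 0.055 m and height (world z) of biscuit3 below 0.03 m) or (horizontal distance between biscuit3 and plate_b below 0.055 m and height (world z) of biscuit3 below 0.03 m))) or (((horizontal distance between biscuit0 and plate_a below 0.055 m and height (world z) of biscuit0 below 0.03 m) or (horizontal distance between biscuit0 and plate_b below 0.055 m and height (world z) of biscuit0 below 0.03 m)) and ((horizontal distance between biscuit1 and plate_a below 0.055 m and height (world z) of biscuit1 below 0.03 m) or (horizontal distance between biscuit1 and plate_b below 0.055 m and height (world z) of biscuit1 below 0.03 m)) and ((horizontal distance between biscuit2 and plate_a below 0.055 m and height (world z) of biscuit2 below 0.03 m) or (horizontal distance between biscuit2 and plate_b below 0.055 m and height (world z) of biscuit2 below 0.03 m))))), for 0.2 s.
At the end, for the whole second after the job is handed in: Two biscuits lie flat and still on each plate, let go, their centres within 55 mm of the plate's centre; the stopper stands upright and still on the round board, its axis within 45 mm of the board's; the crock stands upright on the worktop within 50 mm of where it was; the fingers hold none of them (all of step 4 and (((horizontal distance between biscuit0 and plate_a below 0.055 m and height (world z) of biscuit0 below 0.03 m) and (horizontal distance between biscuit1 and plate_a below 0.055 m and height (world z) of biscuit1 below 0.03 m) and (horizontal distance between biscuit2 and plate_b below 0.055 m and height (world z) of biscuit2 below 0.03 m) and (horizontal distance between biscuit3 and plate_b below 0.055 m and height (world z) of biscuit3 below 0.03 m)) or ((horizontal distance between biscuit0 and plate_a below 0.055 m and height (world z) of biscuit0 below 0.03 m) and (horizontal distance between biscuit2 and plate_a below 0.055 m and height (world z) of biscuit2 below 0.03 m) and (horizontal distance between biscuit1 and plate_b below 0.055 m and height (world z) of biscuit1 below 0.03 m) and (horizontal distance between biscuit3 and plate_b below 0.055 m and height (world z) of biscuit3 below 0.03 m)) or ((horizontal distance between biscuit0 and plate_a below 0.055 m and height (world z) of biscuit0 below 0.03 m) and (horizontal distance between biscuit3 and plate_a below 0.055 m and height (world z) of biscuit3 below 0.03 m) and (horizontal distance between biscuit1 and plate_b below 0.055 m and height (world z) of biscuit1 below 0.03 m) and (horizontal distance between biscuit2 and plate_b below 0.055 m and height (world z) of biscuit2 below 0.03 m)) or ((horizontal distance between biscuit2 and plate_a below 0.055 m and height (world z) of biscuit2 below 0.03 m) and (horizontal distance between biscuit3 and plate_a below 0.055 m and height (world z) of biscuit3 below 0.03 m) and (horizontal distance between biscuit0 and plate_b below 0.055 m and height (world z) of biscuit0 below 0.03 m) and (horizontal distance between biscuit1 and plate_b below 0.055 m and height (world z) of biscuit1 below 0.03 m)) or ((horizontal distance between biscuit1 and plate_a below 0.055 m and height (world z) of biscuit1 below 0.03 m) and (horizontal distance between biscuit3 and plate_a below 0.055 m and height (world z) of biscuit3 below 0.03 m) and (horizontal distance between biscuit0 and plate_b below 0.055 m and height (world z) of biscuit0 below 0.03 m) and (horizontal distance between biscuit2 and plate_b below 0.055 m and height (world z) of biscuit2 below 0.03 m)) or ((horizontal distance between biscuit1 and plate_a below 0.055 m and height (world z) of biscuit1 below 0.03 m) and (horizontal distance between biscuit2 and plate_a below 0.055 m and height (world z) of biscuit2 below 0.03 m) and (horizontal distance between biscuit0 and plate_b below 0.055 m and height (world z) of biscuit0 below 0.03 m) and (horizontal distance between biscuit3 and plate_b below 0.055 m and height (world z) of biscuit3 below 0.03 m))) and angle between the z axis of each of biscuit0, biscuit1, biscuit2, biscuit3 and the z axis of crock, either way round below 0.3 rad and linear speed of each of biscuit0, biscuit1, biscuit2, biscuit3 below 0.05 m/s and height (world z) of crock below 0.004 m and angle between crock's own z axis and vertical below 0.05 rad and distance of crock from where it was at the start of the episode below 0.05 m); the robot touches nothing.
It fails at once if the crock is lifted more than 10 mm, tipped more than 8 degrees or shifted more than 50 mm (height (world z) of crock above 0.01 m or angle between crock's own z axis and vertical above 0.14 rad or distance of crock from where it was at the start of the episode above 0.05 m).
It fails at once if a biscuit is dropped from more than about 30 mm ((linear speed of biscuit0 above 0.75 m/s and contact force between the fingers and biscuit0 below 0.05 N) or (linear speed of biscuit1 above 0.75 m/s and contact force between the fingers and biscuit1 below 0.05 N) or (linear speed of biscuit2 above 0.75 m/s and contact force between the fingers and biscuit2 below 0.05 N) or (linear speed of biscuit3 above 0.75 m/s and contact force between the fingers and biscuit3 below 0.05 N)).
It fails at once if a bystander is moved more than 30 mm (distance of any of mug, mill, jam, sugar, spoon from where it was at the start of the episode above 0.03 m).
It also fails if it takes over 72 s, if anything falls off the work surface, if the arm or the gripper's body presses on something with over 40 N, if the wrist force passes 120 N, or if a joint passes its speed limit or range.

## Working session

There is one attempt and no reset: what is moved stays moved. The work goes in short steps, each a Python script; the robot and the scene stay as the last script left them, time stands still between calls to the robot, and variables do not carry over. Pictures are saved under pics/ and viewed, at most 10 in all, crops included, and the job is handed in when it is done.

```bash
mkdir -p pics; ls; cat > h.py <<'E'
import numpy as np, cv2
from bench import robot
from scipy.spatial.transform import Rotation as R
def save(cam,name):
    p,d=robot.camera(cam); cv2.imwrite('pics/'+name,p[:,:,::-1]); return p,d
def cloud(d,cal):
    v,u=np.mgrid[0:400,0:640]
    P=np.stack([(u-cal['cx'])/cal['fx']*d,(v-cal['cy'])/cal['fy']*d,d,np.ones_like(d)],-1)
    W=P@np.linalg.inv(np.array(cal['view'])).T
    W=W[...,:3]; W[d<=0]=np.nan; return W
def quat(yaw,pre=None):
    r=R.from_euler('z',yaw)*R.from_euler('x',np.pi)
    if pre is not None: r=pre*r
    x,y,z,w=r.as_quat(); return [w,x,y,z]
E
python3 - <<'E'
from h import *
p,d=save('top','top0.png'); c=robot.get_calibration('top'); W=cloud(d,c); np.save('W0.npy',W)
for n in ['crock','stopper','stopper_knob','board','plate_a','mug','mill','jam','sugar','spoon']:
    print(n,[(np.round(b['xyz']).tolist(),round(b['conf'],2)) for b in robot.landmark_of('top',n)][:4])
save('side','side0.png')
print(robot.tcp_to_tips,robot.read_t(),robot.read_tool_pos(),robot.read_eef_rot())
E
```

```text
pics
crock [([518.0, -353.0, 0.0], 0.76)]
stopper [([518.0, -352.0, 48.0], 0.76), ([325.0, -226.0, 3.0], 0.58), ([727.0, -100.0, 1.0], 0.25)]
stopper_knob [([511.0, -353.0, 104.0], 0.71)]
board [([331.0, 532.0, -2.0], 0.96), ([618.0, 122.0, 2.0], 0.86), ([190.0, 365.0, -3.0], 0.56)]
plate_a [([425.0, 308.0, 1.0], 0.88), ([474.0, -121.0, -0.0], 0.62)]
mug [([636.0, 376.0, -0.0], 0.75)]
mill [([728.0, -100.0, -4.0], 0.65)]
jam [([729.0, -96.0, -3.0], 0.61), ([783.0, 149.0, 2.0], 0.57)]
sugar [([407.0, 91.0, 2.0], 0.66), ([638.0, 377.0, -1.0], 0.18)]
spoon [([326.0, -222.0, 2.0], 0.81)]
14.0 0.6 [150.26375262 606.68633685 228.61714249] [-1.44919329e-06  1.21097253e-01  9.92640647e-01  3.45622685e-05]
```

View pics/top0.png

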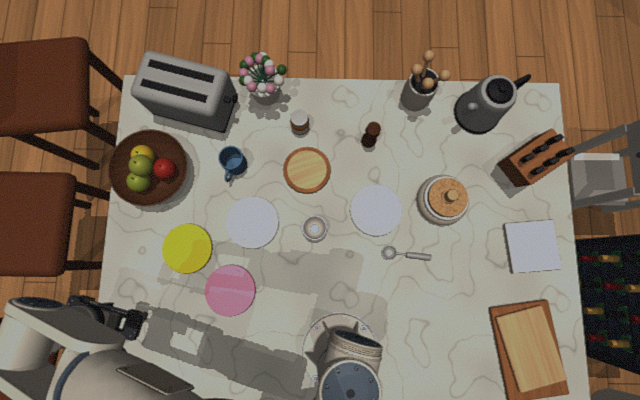

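View pics/side0.png

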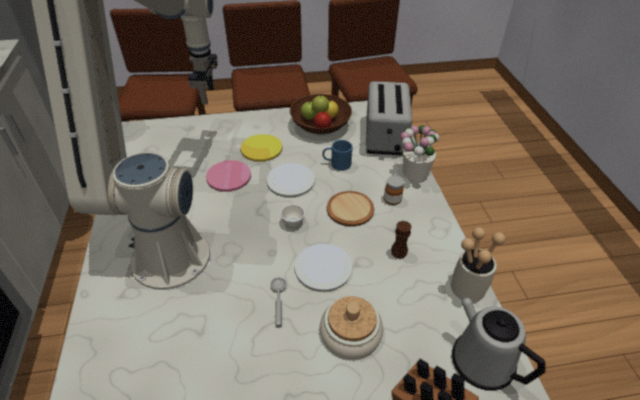

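The wooden board is at pixel (307,170) in the top view, and the yellow and pink discs are the look-alikes. The plates are at (253,222) and (376,210) and the crock at (443,200). Next I'll look closer with the wrist camera.

```bash
python3 - <<'E'
from h import *
W=np.load('W0.npy')
def top(cx,cy,r,z0,z1,r0=0):
    D=np.hypot(W[...,0]-cx,W[...,1]-cy); m=(D<r)&(D>=r0)&(W[...,2]>z0)&(W[...,2]<z1)
    P=W[m]; c=cv2.minEnclosingCircle(P[:,:2].astype(np.float32)); return m.sum(),np.median(P,0).round(1),np.round(c[0],1),round(c[1],1)
print('knob',top(515,-353,60,95,140)); print('crock',top(515,-353,110,30,140))
print('board',top(618,122,105,9,30)); print('plA',top(425,308,110,8,30)); print('plB',top(474,-121,110,8,30))
robot.movep([505,-345,330],quat(0.98)); print(robot.read_q().round(3),robot.read_t())
p,d=save('wrist','w1.png'); c=robot.get_calibration('wrist'); V=cloud(d,c)
print('cam',np.linalg.inv(c['view'])[:3].round(2).tolist())
for n in ['stopper_knob','stopper','crock']:
    print(n,[(np.round(b['xyz'],1).tolist(),round(b['conf'],2)) for b in robot.landmark_of('wrist',n)][:3])
W=V
for z in [(108,140),(70,84),(50,64)]:
    print(z,top(515,-353,100,*z))
E
```

```text
knob (np.int64(134), array([ 512.8, -348.8,  118.4]), array([ 515.8, -353.4]), 19.7)
crock (np.int64(1959), array([ 505.4, -337.6,   75. ]), array([ 514.4, -351.7]), 87.4)
board (np.int64(1720), array([614.4, 123.8,  15.6]), array([616.5, 123.5]), 84.9)
plA (np.int64(1067), array([425.4, 309.8,  12.6]), array([422.6, 305.4]), 102.7)
plB (np.int64(1113), array([ 479.1, -124.2,   12.5]), array([ 474.7, -120.2]), 93.0)
[-0.601  0.255  1.543  0.     1.344 -0.011] 4.15
cam [[0.83, -0.53, -0.16, 548.94], [-0.56, -0.8, -0.23, -278.63], [-0.0, 0.28, -0.96, 484.87]]
stopper_knob [([516.9, -356.5, 102.4], 0.81)]
stopper [([515.2, -353.4, 44.3], 0.87)]
crock [([512.4, -351.2, 45.5], 0.42)]
(108, 140) (np.int64(784), array([ 515.3, -353.4,  118. ]), array([ 514.6, -354.8]), 19.1)
(70, 84) (np.int64(6779), array([ 518.5, -348.3,   76. ]), array([ 514.7, -354.8]), 65.9)
(50, 64) (np.int64(1799), array([ 532.8, -321.1,   58.9]), array([ 514.6, -354.7]), 76.7)
```

View pics/w1.png

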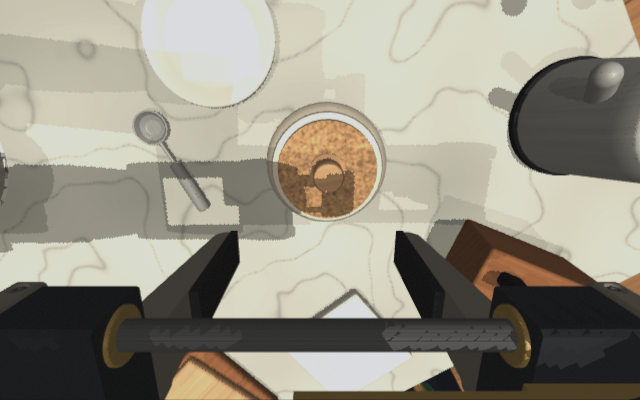

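```bash
python3 - <<'E'
from h import *
yaw=0.98; K=np.array([514.6,-354.6,99.]); P=np.array([514.6,-354.6,55.])
robot.servo_line(K+[0,0,70],300,quat(yaw)); robot.servo_line(K,120)
robot.set_gripper(30,60); print('open',robot.read_opening(),robot.read_finger_force(),robot.read_t())
f0=np.array(robot.read_contact_force())
ax=np.array([np.cos(yaw),np.sin(yaw),0])
def to(a,rise,v=12):
    r=R.from_rotvec(np.radians(a)*ax)
    robot.servo_line(P+r.apply(K+[0,0,rise]-P),v,quat(yaw,r))
    print(a,rise,(np.array(robot.read_contact_force())-f0).round(1),np.round(robot.read_moment(),2),round(robot.read_opening(),1),round(robot.read_t(),2),flush=True)
to(5,0.5);to(0,1.5);to(-5,2.5);to(0,3.8);to(5,5);to(0,6.2);to(-5,7.5);to(0,8.8);to(5,10);to(0,12)
save('side','side1.png')
E
```

```text
open 36.70303683456306 59.999365699477494 6.65
5 0.5 [-1.5  1.4  8.2] [0.02 0.31 0.15] 36.9 7.12
0 1.5 [-2.8  1.7  7.5] [ 0.    0.25 -0.01] 36.9 7.62
-5 2.5 [-0.1  1.9  4.1] [-0.23 -0.32 -0.03] 37.1 8.11
0 3.8 [0.4 1.4 6.5] [ 0.01  0.21 -0.13] 36.9 8.62
5 5 [-3.5  1.8  8.4] [0.25 0.71 0.03] 36.8 9.13
0 6.2 [-1.4 -0.   2.7] [-0.24 -0.16  0.07] 36.9 9.66
-5 7.5 [ 1.8 -1.8  1.1] [-0.53 -0.64  0.02] 36.6 10.19
0 8.8 [ 1.4 -1.6  0.5] [-0.41 -0.29 -0.02] 36.9 10.73
5 10 [-1.4  1.3  0.6] [-0.12  0.1  -0.02] 36.8 11.28
0 12 [-0.6  0.7  0.5] [-0.09  0.11  0.01] 36.9 11.87
```

View pics/side1.png

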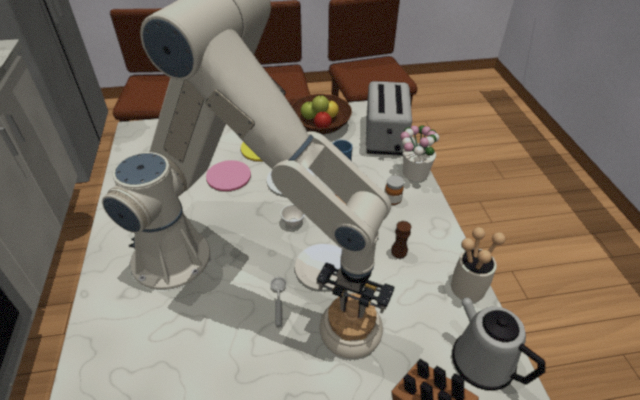

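The cork is out and the crock is still standing. Next I'll carry the stopper to the board.

```bash
python3 - <<'E'
from h import *
p=np.array(robot.read_tool_pos()); 
robot.servo_line([p[0],p[1],240],250)
B=[616.5,123.5]; q=quat(1.77)
robot.movep(B+[200],q); robot.servo_line(B+[85],200); print(robot.servo_line(B+[64],30,max_force=5),robot.read_tool_pos(),robot.read_t())
robot.set_gripper(85,60); robot.servo_line(B+[180],300)
p_,d=save('top','top2.png')
robot.movep([480,-290,330],quat(0.98)); print(robot.read_t())
p_,d=save('wrist','w2.png'); c=robot.get_calibration('wrist'); W=cloud(d,c); np.save('W2.npy',W)
D=np.hypot(W[...,0]-514.6,W[...,1]+354.6)
m=(D<110)&(W[...,2]>52)&(W[...,2]<70); print('rim',cv2.minEnclosingCircle(W[m][:,:2].astype(np.float32)))
m=(D<62)&(W[...,2]>36)&(W[...,2]<46)
n,l,s,ce=cv2.connectedComponentsWithStats(m.astype(np.uint8))
for i in range(1,n):
    if s[i,4]>100:
        P=W[l==i]; print('bis',s[i,4],P.mean(0).round(1),cv2.minAreaRect(P[:,:2].astype(np.float32)))
for n in ['biscuit0','plate_a','crock']:
    print(n,[(np.round(b['xyz'],1).tolist(),round(b['conf'],2)) for b in robot.landmark_of('wrist',n)][:4])
for t in robot.trace('wrist','plate_a')[:2]:
    P=W[t['region']]; P=P[np.isfinite(P[:,0])&(P[:,2]<25)]; print('plate',t['conf'],cv2.minEnclosingCircle(P[:,:2].astype(np.float32)))
E
```

```text
True [616.58717797 123.57622429  68.94934988] 15.6417
18.7333
rim ((514.3265991210938, -353.8796691894531), 76.5689926147461)
bis 871 [ 537.2 -353.3   38.7] ((537.121337890625, -354.6308898925781), (87.80284118652344, 21.898141860961914), 89.35139465332031)
bis 828 [ 490.5 -352.8   38.8] ((490.2928466796875, -354.0570983886719), (21.88861083984375, 87.33323669433594), 1.14705491065979)
biscuit0 [([491.8, -356.2, 35.2], 0.82), ([538.0, -353.3, 31.7], 0.65), ([489.7, -357.7, 21.3], 0.58)]
plate_a [([475.7, -121.6, -0.9], 0.65)]
crock [([515.8, -357.1, -6.1], 0.56)]
plate 0.55 ((475.27215576171875, -119.57432556152344), 93.14301300048828)
```

View pics/w2.png

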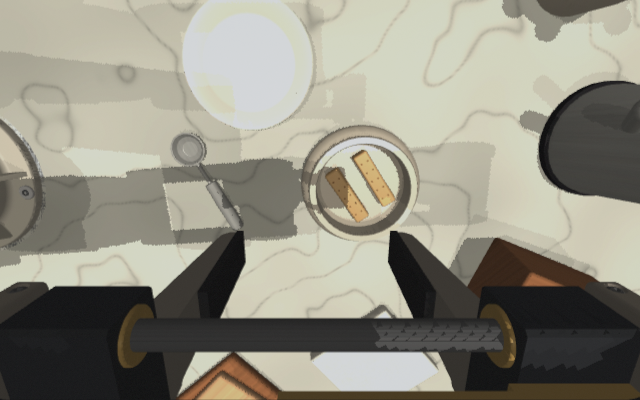

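View pics/top2.png

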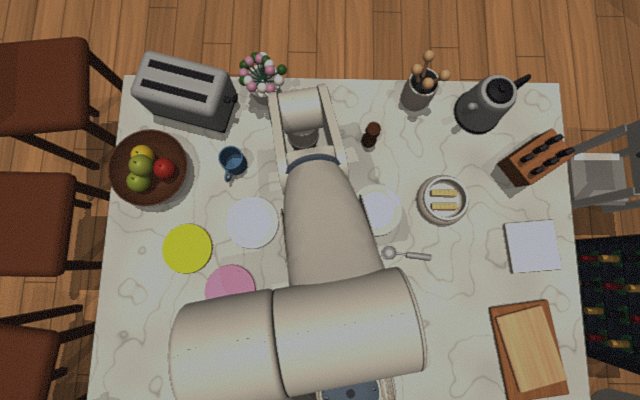

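Wrist view: the crock is open, with two stacks at pixels (347,195) and (373,178), lying along world y. The measured centres fit the given ±24 mm layout. Plate B's centre is at about (248,62).

```bash
cat >> h.py <<'E'
Q=quat(np.pi/2); ZT=160
def pick(x,y,z,first=False):
    robot.set_gripper(30,15)
    (robot.movep([x,y,ZT],Q) if first else robot.servo_line([x,y,ZT],330,Q))
    robot.servo_line([x,y,70],200)
    hit=robot.servo_line([x,y,z],70,max_force=8)
    print('pick hit',hit,np.round(robot.read_tool_pos(),1))
    if hit: robot.servo_line([x,y,ZT],100); raise SystemExit('hit')
    robot.set_gripper(15,15); robot.servo_line([x,y,75],120); robot.servo_line([x,y,ZT],250)
    o=robot.read_opening(); print('open',o,robot.read_t())
    if o<18: raise SystemExit('missed')
def place(x,y):
    robot.servo_line([x,y,ZT],330,Q); robot.servo_line([x,y,40],200)
    print('touch',robot.servo_line([x,y,19],30,max_force=2.5),np.round(robot.read_tool_pos(),1))
    robot.set_gripper(31,15); robot.servo_line([x,y,45],80); robot.servo_line([x,y,ZT],300); print(robot.read_t(),flush=True)
E
python3 - <<'E'
from h import *
pick(490.5,-354.1,44.5,True); place(475.2-24,-120)
p,d=save('wrist','w3.png'); c=robot.get_calibration('wrist')
robot.set_gripper(30,15)
pick(537.2,-354.4,44.5)
robot.servo_line([424-24,308,ZT],330,Q)
robot.hold(0.1); p,d=save('wrist','w4.png'); W=cloud(d,robot.get_calibration('wrist'))
print([(np.round(b['xyz'],1).tolist(),round(b['conf'],2)) for b in robot.landmark_of('wrist','plate_a')][:3])
for t in robot.trace('wrist','plate_a')[:2]:
    P=W[t['region']]; P=P[np.isfinite(P[:,0])&(P[:,2]<25)&(P[:,2]>3)]; print('plate',t['conf'],P.min(0).round(1),P.max(0).round(1),cv2.minEnclosingCircle(P[:,:2].astype(np.float32)))
print(robot.read_t())
cv2.imwrite('pics/w34.png',np.vstack([cv2.imread('pics/w3.png')[:300],cv2.imread('pics/w4.png')[:300]]))
E
```

```text
pick hit False [ 490.3 -354.    44.1]
open 21.87604016886309 22.9583
touch True [ 451.  -119.9   21. ]
26.5083
pick hit False [ 536.9 -354.3   44.1]
open 21.86168530755231 30.2
[([425.3, 311.2, 4.7], 0.96)]
plate 0.61 [334.9 226.9   3. ] [515.5 398.4  17.7] ((424.90618896484375, 307.92596435546875), 90.7451400756836)
32.65
```

View pics/w34.png

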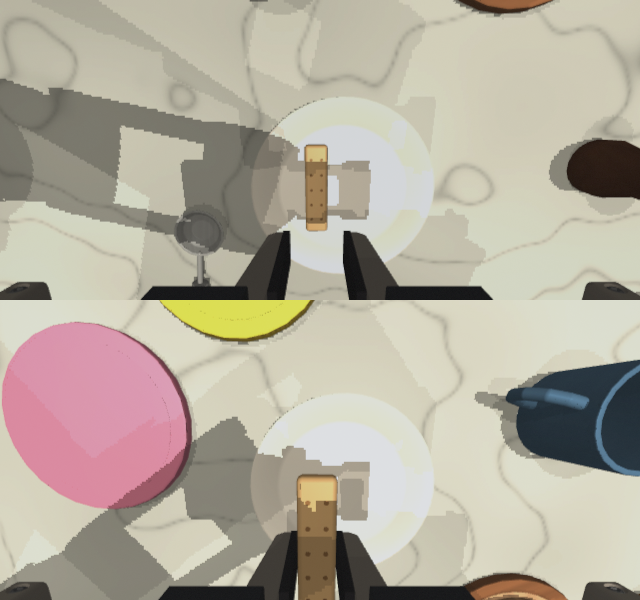

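The first biscuit lies flat on plate B at (316,187). The second is held level over plate A, whose centre is about (345,480).

```bash
python3 - <<'E'
from h import *
place(401,308.5)
robot.set_gripper(30,15); robot.servo_line([510,-370,ZT],330,Q); robot.hold(0.1)
p,d=save('wrist','w5.png'); W=cloud(d,robot.get_calibration('wrist'))
D=np.hypot(W[...,0]-514.6,W[...,1]+354.3)
m=(D<62)&(W[...,2]>24)&(W[...,2]<36)
n,l,s,ce=cv2.connectedComponentsWithStats(m.astype(np.uint8)); T=[]
for i in range(1,n):
    if s[i,4]>300:
        P=W[l==i]; r=cv2.minAreaRect(P[:,:2].astype(np.float32)); print('bis',s[i,4],P.mean(0).round(1),r); T.append(r)
T.sort(key=lambda r:r[0][0])
ok=len(T)==2 and all(abs(T[i][0][0]-(490.5,537.2)[i])<4 and 18<min(T[i][1])<26 for i in (0,1))
xs=[t[0][0] for t in T] if ok else None
print(ok,xs,robot.read_t())
if ok:
    pick(xs[0],-354.1,34.5); place(475.2+24,-120)
    robot.set_gripper(30,15)
    pick(xs[1],-354.4,34.5); place(425+24,308.5)
    robot.set_gripper(60)
    save('wrist','w6.png'); robot.movep([300,-100,350],quat(1.2)) ; save('top','top3.png'); print(robot.read_t())
E
```

```text
touch True [400.8 308.4  21.3]
35.5667
bis 2149 [ 537.5 -352.5   27.6] ((537.9923706054688, -354.7015686035156), (21.984413146972656, 87.4524917602539), 1.0055389404296875)
bis 2102 [ 491.5 -353.3   27.7] ((491.2371826171875, -355.264892578125), (22.049657821655273, 86.62959289550781), 0.5619158148765564)
True [491.2371826171875, 537.9923706054688] 38.1667
pick hit False [ 491.2 -354.1   34.3]
open 21.84505028184584 41.1583
touch True [ 499.1 -119.9   22. ]
44.6583
pick hit False [ 537.9 -354.4   34.1]
open 21.85628811604389 48.4833
touch True [448.9 308.4  22. ]
53.3
55.725
```

```bash
python3 - <<'E'
import cv2
a=cv2.imread('pics/top3.png')[60:300,200:500]; cv2.imwrite('pics/top3c.png',cv2.resize(a,None,fx=2.4,fy=2.4))
E
```

```text
(no output)
```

View pics/top3c.png

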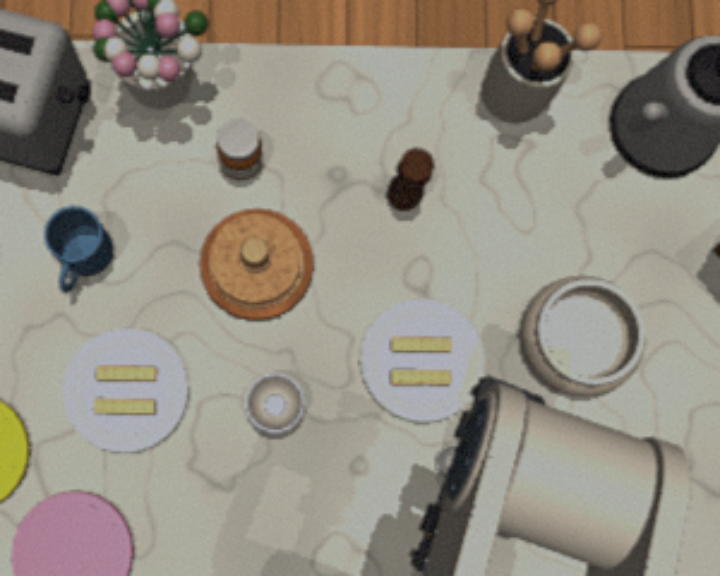

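The picture shows two biscuits flat on each plate, at (126,390) and (421,361). The stopper is upright on the board at (256,262), and the crock is empty and in place at (582,338).

```bash
python3 -c "
from h import *
print(robot.job_done())"
```

```text
the job is handed in; nothing more can be done
None
```

The job is handed in: I rocked the stopper out with the crock still in place, stood it upright on the wooden board, and laid two biscuits flat on each plate in turn, at about 56 s of the 72 s; the hand-in call returned no verdict.

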